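# Snap the water filter's clip shut with pliers

## Task

Pick up the sprung pliers by their two handles and push their open jaws gently over the two ears of the snap clip on the water filter until the steps inside the jaws touch the ears. Then squeeze the handles with growing force, no harder than it needs, until the clip clicks shut and stays shut; let the pliers open, draw them off and lay them flat on the worktop well clear of the filter. Do not touch the clip with the gripper or push other things about.

Things in the scene. Friction and masses are not known exactly. Their poses are not given: they have to be found in the camera images.
- filter: The water filter: an upright two-part canister, 66 mm across and 152 mm high, on a round foot 88 mm across, fixed to the worktop; its place varies. Origin on its upright axis, at the worktop. A snap clip goes round its waist.
- clip_ears (a point): Middle of the clip's mouth: 46 mm from the filter's axis, 70 mm above the worktop, midway between the ears. Frame: x points level from here to the filter's axis, z up. With the clip open the pins' outer sides are 28 to 33 mm apart (the clips differ, on the +y ear), shut about 9.5 mm less. The front of the pins is about 49 mm from the axis and comes 1 mm nearer the pliers as they close.
- ear_pin: The pin of the moving ear of the clip, on the -y side of the mouth. Origin on the filter's axis, 60 mm above the worktop.
- ear_snap (a joint): How far the moving ear has closed, rad: 0 open, 0.21 shut at its stop (reads up to 0.015 beyond either end). Up to about 0.165 it springs back open, past that it tips over, snaps shut by itself and stays. It starts to give at about 21 N on its pin; the resistance then falls.
- ear_set: The other ear of the clip, on the +y side of the mouth, firm on the ring. Origin on the filter's axis, 60 mm above the worktop.
- clip_ring: The clip: a ring 70 mm across with two ears that stand out of it, side by side, towards the robot. Each ear ends in an upright round pin 8 mm thick, 60 to 80 mm above the worktop, 46 mm from the filter's axis. Origin on that axis, 60 mm above the worktop; axes as clip_ears. An ear breaks if pressed with over 40 N.
- pliers: Sprung long-nose pliers, 170 mm long, 36 mm high, 0.12 kg, lying flat. Origin under the pivot, at the underside; x along the pliers to the jaws, z up (while open; this half turns right by half of the closing angle). Each rubber handle has an upright round swelling (8 mm radius, 36 mm high) 70 mm behind the pivot, to grip there: open, 66 mm over both.
- pliers_half (a joint): Closing angle between the halves, rad: 0 open (rest), about 0.0135 for each mm the handles are squeezed. 1 mm at the swellings closes the jaws by about 0.8 mm at the ears. A spring pushes the handles apart with about 10 N (14 N when well closed), so for 21 N at the ears the handles need about 29 N each.
- pliers_pivot (a point): Pivot of the pliers at mid height, 12 mm above their underside. The jaws reach from here to 62 mm ahead, are 12 mm high at mid height, and when open are 42 mm apart inside 50 mm ahead and 46 mm at the tips. With the ears at the steps it is about 99 mm from the filter's axis. Held at the swellings the nose droops up to 5 mm.
- step_left: The step inside the left (+y) jaw: an upright stop peg 5 mm thick on a bracket, 11.5 mm to the left of the middle line when open; its front lies 50 mm ahead of the pivot and touches the front of an ear's pin when the jaws are home. Pushing a step on the clip with more than 15 N damages it. Origin: as the pliers.
- step_right: The same step inside the right (-y) jaw.
- jam_jar: Bystander: round jar of jam, 71x72x102 mm. Origin under its middle.
- lime: Bystander: lime, 52x45x45 mm. Origin under its middle.
- kitchen_timer: Bystander: white dome-shaped kitchen timer, 67 mm across, 55 mm high. Origin under its middle.
- salt_mill: Bystander: wooden mill, 58 mm across, 135 mm high. Origin under its middle.
- spice_jar: Bystander: slim jar, 45 mm across, 106 mm high. Origin under its middle.
Not all that is in view belongs to the job. There is more than one size of the filter; the job needs the larger.

How it is judged:
On the way, in this order (a step that is already met when the one before it is completed fails the run):
1. the pliers are held, clear of the worktop, and the clip is still open (height (world z) of pliers above 0.02 m and contact force between the fingers and pliers above 1 N and value of joint ear_snap below 0.1 rad), for 0.2 s.
2. the jaws are home round both ears, a step touching them, the clip still open (x of pliers_pivot in the frame of clip_ears above -0.057 m and y of pliers_pivot in the frame of clip_ears between -0.012 and 0.012 m and z of pliers_pivot in the frame of clip_ears between -0.01 and 0.01 m and contact force between any of step_left, step_right and clip_ring above 0.5 N and value of joint ear_snap below 0.1 rad), for 0.05 s.
3. the clip is snapped shut while the jaws are still round its ears (x of pliers_pivot in the frame of clip_ears above -0.062 m and y of pliers_pivot in the frame of clip_ears between -0.012 and 0.012 m and z of pliers_pivot in the frame of clip_ears between -0.01 and 0.01 m and value of joint ear_snap above 0.19 rad), for 0.1 s.
At the end, for the whole second after the job is handed in: The clip is shut (its ear past 0.19 of 0.21 rad), and the pliers, let go and open, lie flat (tilt under 0.08 rad) and still on the worktop with their pivot more than 120 mm from the filter's axis (value of joint ear_snap above 0.19 rad and height (world z) of pliers between -0.004 and 0.006 m and angle between pliers's own z axis and vertical below 0.08 rad and linear speed of pliers below 0.02 m/s and horizontal distance between pliers_pivot and filter above 0.12 m and value of joint pliers_half below 0.08 rad); the robot touches nothing.
It fails at once if an ear of the clip is pressed with more than 40 N (contact force between pliers and ear_pin above 40 N or contact force between pliers and ear_set above 40 N).
It fails at once if a step of the pliers is pushed against the clip with more than 15 N (contact force between any of step_left, step_right and clip_ring above 15 N).
It fails at once if the gripper touches the clip (contact force between any of the fingers, the arm and clip_ring above 1 N).
It fails at once if a bystander is shifted by more than 20 mm (distance of any of jam_jar, lime, kitchen_timer, salt_mill, spice_jar from where it was at the start of the episode above 0.02 m).
It also fails if it takes over 66 s, if anything falls off the work surface, if the arm or the gripper's body presses on something with over 40 N, if the wrist force passes 120 N, or if a joint passes its speed limit or range.

## Robot

A 7-joint arm with a two-finger parallel gripper is mounted at the origin on a cart in front of the work surface, level with it; the furniture and walls round the work are solid. World frame = base frame: x ahead of the robot, y to its left, z up, the work surface at z = 0. Lengths are in m, angles in rad, forces in N, time in s.
With the tool pointing down it reaches from about 0.425 to 0.925 m from the base axis. Payload 6.8 kg.
Tool frame: the origin (TCP) lies at the very end of the fingers, on their centre line; the grasp point (between the pads) lies 19 mm behind it; z points along the fingers, y is the line along which they close (so a half turn about z gives the same grasp; the last joint's range is limited). The gripper opens to 85 mm and grips with 20 to 120 N. Pads are 22 mm wide; open, the fingers measure 114 mm over their backs; the gripper's body (76 mm by 85 mm) begins 54 mm behind the grasp point. The pads swing forward as they close: fully open they stand 13 mm farther back than shut.
Start: joints at [-1.329, 0.477, 0.022, 1.555, -0.011, 1.109, -0.083], TCP at [0.231, 0.634, 0.231] pointing down, gripper open.
Joint ranges: [-2.96, 2.96], [-0.34, 2.1], [-1.41, 1.46], [0.24, 2.44], [-1.37, 4.51], [0.17, 1.92], [-2.96, 2.96]. Speed limits (rad/s): [2.39, 2.39, 3.14, 3.14, 3.14, 3.14, 3.14].

## Interface

Orientations are given as a unit quaternion [w, x, y, z].
In Python, from station import get_obs, read_camera, hand_in gives the robot as it stands.
- The arm moves only by the tool arm_command, never from a script. Its argument "commands" is one flat list of numbers, 7 for each row, row after row: the shift along the tool's x, y, z in m, then the turn, a rotation vector about the tool's x, y, z in degrees, then the opening, from 0 (shut) to 1 (fully open). In form: [tx, ty, tz, rx, ry, rz, fingers, tx, ty, tz, rx, ry, rz, fingers, ...]. A call has 1 to 8 rows; each row is the pose to reach, as a shift and turn from the pose commanded when the call began, along the tool's axes at that moment; what a row does not reach only later rows make up. A row lasts 1/10 s, in which the tool goes at most 50 mm and 8.59 degrees, less where a joint would pass 70% of its speed; a pose out of reach is approached as far as the arm can. A call with a gripper value outside its range is refused whole. The fingers move at their own pace and stop on an object; "force" is the grip in N (left out, the last holds). Time passes only in rows, so rows that repeat a pose let the fingers close. It gives the time, the measured TCP pose, the force, the opening and the grip force at its end, in the units of the state.
- get_obs(): the state, without advancing time (a new reading comes with each control period).
- read_camera(name): name is "scene" or "top" or "wrist"; returns a dict with "img" (400x640x3 uint8, red, green, blue), "camera_matrix" (3x3 intrinsics, pixels), "pose" (4x4, takes a point from camera to world coordinates). Camera axes: x right, y down, z forward; pixel columns grow to the right and rows downward; lengths in m; the calibration is good to about 2 mm. A picture is of the moment at which its call begins. There is no depth.
- hand_in(): hands the job in; it is judged then, once.
The state is a dict: "t": time; "q": joint angles; "joint_vel": joint speeds; "joint_torque": joint torques, N m; "eef_pos": TCP position; "tool_rot": TCP orientation; "contact_force": force on the tool from outside, world axes, zero at the start; "torque": the same for the moment, N m; "gripper_width": opening from 0.0 (shut) to 1.0 (fully open); "grasp_force": force on a finger pad.
Only numpy, scipy, OpenCV 4.12 (cv2) and the standard library are available. Lean on these libraries where they do the work, as an engineer would, in place of code of your own. Each camera call takes 0.05 s, during which the arm holds its last target. There are 200 camera calls.

## Working session

There is one attempt and no reset: what is moved stays moved. The work goes in short steps, Python scripts to look and compute and a tool call to move; the robot and the scene stay as the last step left them, time stands still between calls to the robot, and variables do not carry over. Pictures are saved under pics/ and viewed, at most 10 in all, crops included, and the job is handed in when it is done.

Besides the shell and the picture viewer there is one more tool, called after ">>>" as name(argument=value, ...) on one line, values as JSON. arm_command: Moves the arm, as the interface text tells. Its arguments: {"type":"object","properties":{"commands":{"type":"array","items":{"type":"number"}},"force":{"type":"number"}},"required":["commands"]}

```bash
mkdir -p pics; cat > h.py <<'E'
import numpy as np,cv2
from station import get_obs,read_camera,hand_in
def cam(n,fn=None):
    c=read_camera(n)
    if fn: cv2.imwrite(fn,cv2.cvtColor(c["img"],cv2.COLOR_RGB2BGR))
    return c
def ray(c,u,v,z):
    K=np.array(c["camera_matrix"]);T=np.array(c["pose"])
    d=T[:3,:3]@np.linalg.inv(K)@[u,v,1];o=T[:3,3]
    return (o+d*(z-o[2])/d[2]).round(4)
def proj(c,p):
    K=np.array(c["camera_matrix"]);T=np.array(c["pose"])
    q=K@(T[:3,:3].T@(np.array(p)-T[:3,3]));return (q[:2]/q[2]).round(1)
E
python3 - <<'E'
from h import *
a=cam("top","pics/top.png");b=cam("scene","pics/scene.png")
for c in(a,b):print(np.array(c["pose"]).round(3).tolist(),c["camera_matrix"][0][0])
o=get_obs();print(o["eef_pos"],o["tool_rot"],o["gripper_width"],o["contact_force"])
E
```

```text
[[-0.002, -0.982, 0.187, 0.508], [-1.0, 0.001, -0.003, -0.234], [0.003, -0.187, -0.982, 0.901], [0.0, 0.0, 0.0, 1.0]] 421.4058643313477
[[-0.309, -0.541, 0.782, -0.009], [-0.951, 0.159, -0.265, -0.046], [0.019, -0.826, -0.564, 0.544], [0.0, 0.0, 0.0, 1.0]] 395.2529880590158
[0.23116255 0.63361875 0.23042238] [-1.00708595e-04  1.74023141e-01  9.84741210e-01 -8.28277667e-04] 1.0030070005768392 [-0.63185159 -1.09104464  0.30792933]
```

View pics/top.png

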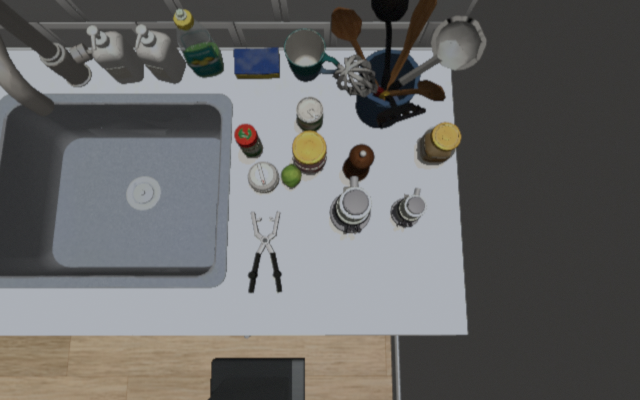

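View pics/scene.png

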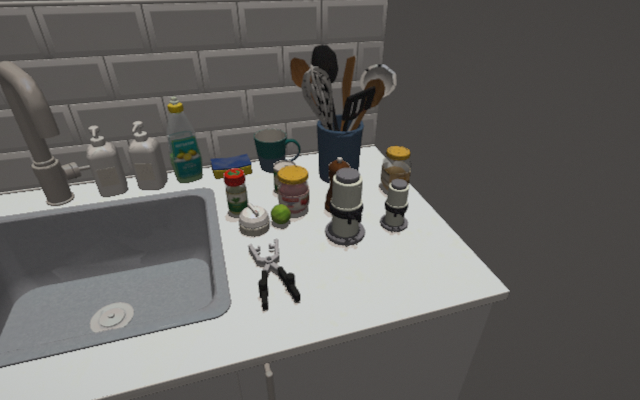

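Candidates: the larger filter at top (353,207) / scene (346,205), and the smaller decoy filter at top (410,209) / scene (397,205). I choose the left one because it is wider and taller. There is only one pair of pliers, at top (265,240). I'll check this with a close crop.

```bash
python3 - <<'E'
from h import *
a=cam("top");b=cam("scene")
i=a["img"][165:300,240:430,::-1];t=cv2.resize(i,None,fx=4,fy=4,interpolation=cv2.INTER_CUBIC)
cv2.imwrite("pics/c1.png",t)
i=b["img"][160:310,235:425,::-1];t=cv2.resize(i,None,fx=4,fy=4,interpolation=cv2.INTER_CUBIC)
cv2.imwrite("pics/c2.png",t)
E
```

```text
(no output)
```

View pics/c1.png

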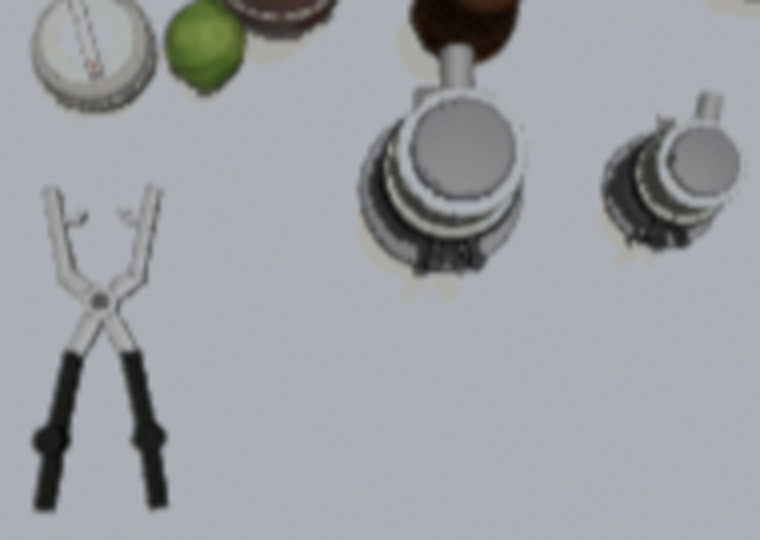

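View pics/c2.png

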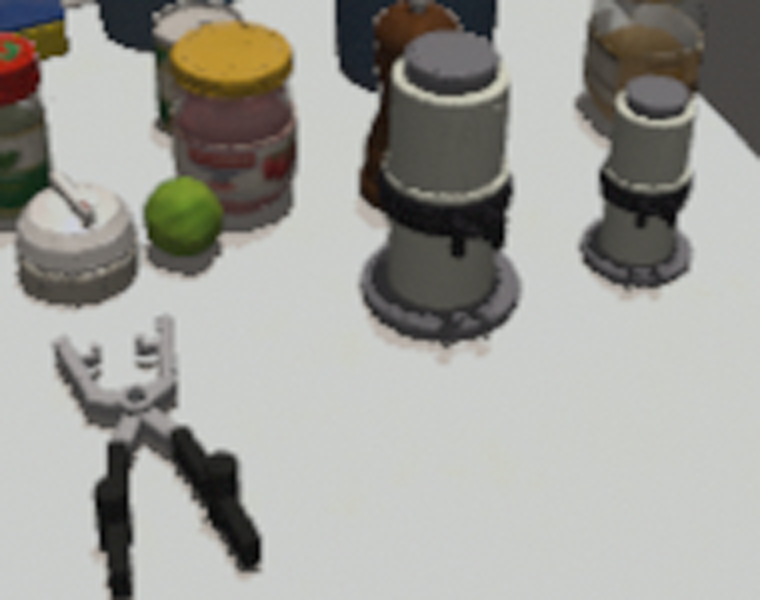

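The crops confirm the choice: the large filter has its top cap at (356,202.5), and its two ear pins are at about (346,230) and (357,229) in the top image. The pliers lie with jaws away from the robot, the pivot at (265,240), and the swellings at (252.5,275) and (277,274.5).

```bash
python3 - <<'E'
from h import *
a=cam("top");b=cam("scene")
for n,u,v,z in [("piv",265,240,.024),("swL",252.5,275,.036),("swR",277.2,274.6,.036),("tipL",252.5,212,.018),("tipR",278.5,212,.018),("cap",356,202.5,.152),("foot",350.1,213.5,.004),("footfront",350,233,.004),("pinL",346.2,230.5,.08),("pinR",357.5,229.5,.08)]:
    print(n,ray(a,u,v,z))
g=lambda x,y:(235+x/4,160+y/4)
for n,(x,y),z in [("cap",(451,62),.152),("pinR?",(492,207),.08),("pinL?",(458,232),.08),("piv",(137,395),.024),("swL",(112,485),.036),("swR",(220,462),.036)]:
    u,v=g(x,y);print("s",n,ray(b,u,v,z))
from scipy.spatial.transform import Rotation as R
o=get_obs();w,x,y,z=o["tool_rot"];print(R.from_quat([x,y,z,w]).as_matrix().round(3))
E
```

```text
piv [ 0.567  -0.1236  0.024 ]
swL [ 0.4962 -0.1015  0.036 ]
swR [ 0.4969 -0.1512  0.036 ]
tipL [ 0.6263 -0.0951  0.018 ]
tipR [ 0.6262 -0.15    0.018 ]
cap [ 0.6252 -0.3019  0.152 ]
foot [ 0.6246 -0.3022  0.004 ]
footfront [ 0.5829 -0.3014  0.004 ]
pinL [ 0.5814 -0.2883  0.08  ]
pinR [ 0.5833 -0.3104  0.08  ]
s cap [ 0.6188 -0.2964  0.152 ]
s pinR? [ 0.5913 -0.3119  0.08  ]
s pinL? [ 0.5762 -0.2878  0.08  ]
s piv [ 0.5665 -0.1218  0.024 ]
s swL [ 0.4987 -0.0984  0.036 ]
s swR [ 0.4987 -0.1472  0.036 ]
[[-0.939  0.343 -0.   ]
 [ 0.343  0.939 -0.001]
 [-0.    -0.001 -1.   ]]
```

>>> arm_command(commands=[-0.34,-0.28,0,0,0,-21.5,1,-0.34,-0.28,0,0,0,-21.5,1,-0.34,-0.28,0,0,0,-21.5,1,-0.34,-0.28,0,0,0,-21.5,1,-0.34,-0.28,0,0,0,-21.5,1,-0.34,-0.28,0,0,0,-21.5,1,-0.34,-0.28,0,0,0,-21.5,1,-0.34,-0.28,0,0,0,-21.5,1])

```text
t: 1.1
eef_pos: [0.435, 0.2875, 0.2316]
tool_rot: [0.0, -0.013, 1.0, 0.0]
contact_force: [0.5, 1.4, -0.5]
gripper_width: 1.001
grasp_force: 0.0
```

>>> arm_command(commands=[-0.051,-0.41,0.06,0,0,0,1,-0.051,-0.41,0.06,0,0,0,1,-0.051,-0.41,0.06,0,0,0,1,-0.051,-0.41,0.06,0,0,0,1,-0.051,-0.41,0.06,0,0,0,1,-0.051,-0.41,0.06,0,0,0,1,-0.051,-0.41,0.06,0,0,0,1,-0.051,-0.41,0.06,0,0,0,1])

```text
t: 1.9
eef_pos: [0.4932, -0.1039, 0.1739]
tool_rot: [0.0, -0.013, 1.0, 0.0]
contact_force: [0.7, 0.5, -0.4]
gripper_width: 1.004
grasp_force: 0.0
```

>>> arm_command(commands=[0,-0.02,0,0,0,0,1,0,-0.02,0,0,0,0,1,0,-0.02,0,0,0,0,1])

```text
t: 2.2
eef_pos: [0.4935, -0.1218, 0.1738]
tool_rot: [-0.0, -0.012, 1.0, 0.0]
contact_force: [0.4, 0.1, 0.3]
gripper_width: 1.0
grasp_force: 0.0
```

```bash
python3 - <<'E'
from h import *
w=cam("wrist","pics/w1.png");o=get_obs();print(o["eef_pos"],o["tool_rot"],np.array(w["pose"]).round(3).tolist())
E
```

```text
[ 0.49367934 -0.12083694  0.17381619] [-1.33199470e-05 -1.32919214e-02  9.99911597e-01  3.51252284e-04] [[-0.025, 0.959, 0.283, 0.421], [1.0, 0.024, 0.008, -0.125], [0.001, 0.284, -0.959, 0.316], [0.0, 0.0, 0.0, 1.0]]
```

View pics/w1.png

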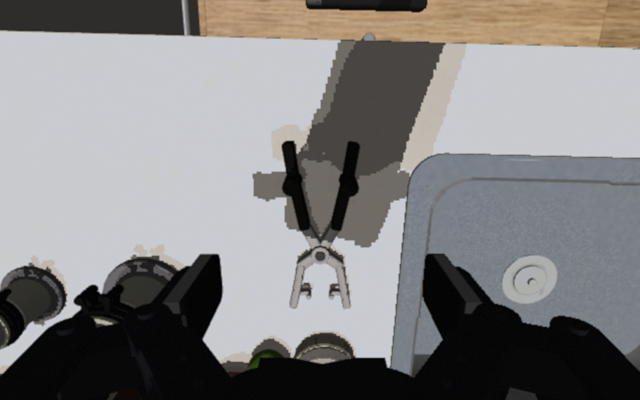

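The wrist view shows the pliers between the open fingers: swellings at (291,186) and (348,186), pivot at (319,255).

```bash
python3 - <<'E'
from h import *
w=cam("wrist")
L=ray(w,348,186,.034);R=ray(w,291.5,186,.034);P=ray(w,319.5,255.5,.024);m=(L+R)/2
d=(P-m)[:2];print(L,R,P,m,np.degrees(np.arctan2(d[1],d[0])),np.linalg.norm(d),np.linalg.norm(L-R))
b=cam("top")["img"][165:300,240:290].astype(int).max(2)<60
n,_,s,c=cv2.connectedComponentsWithStats(b.astype(np.uint8));print([(x,y.round(1)+[240,165]) for x,y in zip(s.tolist(),c) if x[4]>20])
E
```

```text
[ 0.4949 -0.0995  0.034 ] [ 0.4962 -0.1475  0.034 ] [ 0.5655 -0.1221  0.024 ] [ 0.49555 -0.1235   0.034  ] 1.1465816066381787 0.06996400860442462 0.04801760093965544
[([0, 0, 50, 135, 5521], array([265.5, 222. ])), ([0, 83, 42, 52, 1150], array([258.1, 277. ])), ([44, 104, 6, 17, 79], array([286.9, 277.2]))]
```

>>> arm_command(commands=[-0.0025,-0.003,0.05,0,0,0,1,-0.0025,-0.003,0.09,0,0,0,1,-0.0025,-0.003,0.12,0,0,0,1,-0.0025,-0.003,0.145,0,0,0,1,-0.0025,-0.003,0.16,0,0,0,1,-0.0025,-0.003,0.168,0,0,0,1,-0.0025,-0.003,0.168,0,0,0,1])

```text
t: 3.05
eef_pos: [0.4958, -0.1239, 0.0052]
tool_rot: [-0.001, -0.014, 1.0, 0.0]
contact_force: [-0.2, 0.7, -0.2]
gripper_width: 1.0
grasp_force: 0.0
```

>>> arm_command(commands=[0,0,0,0,0,0,0.76,0,0,0,0,0,0,0.76,0,0,0,0,0,0,0.76,0,0,0,0,0,0,0.76], force=20)

```text
t: 3.45
eef_pos: [0.497, -0.1248, 0.0069]
tool_rot: [0.001, -0.013, 1.0, 0.0]
contact_force: [-1.2, 0.2, 7.0]
gripper_width: 0.764
grasp_force: 11.2
```

>>> arm_command(commands=[0,0,-0.01,0,0,0,0.75,0,0,-0.025,0,0,0,0.75,0.01,0,-0.045,0,0,0,0.75,0.03,0,-0.06,0,0,0,0.75,0.05,0,-0.065,0,0,0,0.75,0.065,0,-0.065,0,0,0,0.75,0.066,-0.01,-0.065,0,0,0,0.75,0.066,-0.03,-0.065,0,0,0,0.75])

```text
t: 4.25
eef_pos: [0.4312, -0.1561, 0.0713]
tool_rot: [0.0, -0.014, 1.0, 0.0]
contact_force: [1.3, -0.2, -1.6]
gripper_width: 0.75
grasp_force: 10.4
```

```bash
python3 - <<'E'
from h import *
o=get_obs();print(o["eef_pos"],o["tool_rot"],o["gripper_width"],o["grasp_force"],o["contact_force"])
w=cam("wrist","pics/w2.png");s=cam("scene")
cv2.imwrite("pics/m2.png",np.hstack([cv2.resize(w["img"][120:400,180:460,::-1],(400,400)),cv2.resize(s["img"][140:340,200:400,::-1],(400,400),interpolation=cv2.INTER_CUBIC)]))
E
```

```text
[ 0.43121317 -0.15608879  0.07134745] [ 3.69542661e-04 -1.39473196e-02  9.99902607e-01  3.35151067e-04] 0.7503426607984545 10.408502966165543 [ 1.30163394 -0.24666901 -1.63300139]
```

View pics/m2.png

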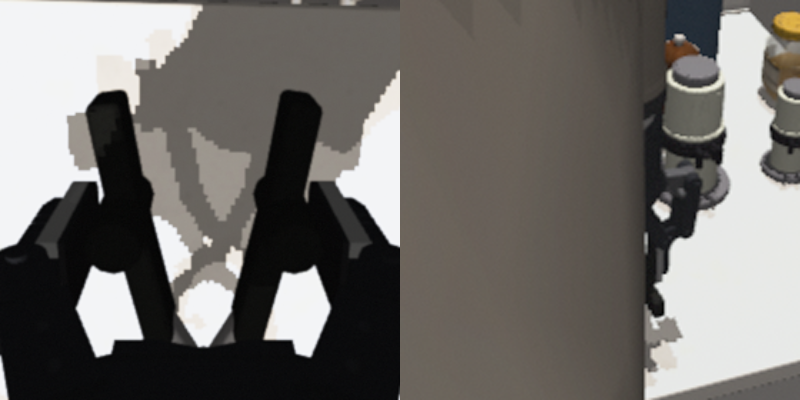

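Pliers are held clear of the worktop: swellings between the pads at (115,245) and (300,245) in the left half. The gripper hides the jaws from the wrist camera, so I'll use the top and scene cameras near the filter.

>>> arm_command(commands=[0.01,-0.02,0,0,0,0,0.75,0.02,-0.05,0,0,0,0,0.75,0.025,-0.08,0,0,0,0,0.75,0.025,-0.11,0,0,0,0,0.75,0.025,-0.13,0,0,0,0,0.75,0.025,-0.142,0,0,0,0,0.75,0.025,-0.144,0,0,0,0,0.75,0.025,-0.144,0,0,0,0,0.75])

```text
t: 5.15
eef_pos: [0.4097, -0.3006, 0.0707]
tool_rot: [-0.0, -0.013, 1.0, 0.0]
contact_force: [0.2, 0.3, -1.8]
gripper_width: 0.755
grasp_force: 10.4
```

```bash
python3 - <<'E'
from h import *
o=get_obs();print(o["eef_pos"],o["tool_rot"],o["gripper_width"],o["grasp_force"],o["contact_force"])
w=cam("top");s=cam("scene")
cv2.imwrite("pics/m3.png",np.hstack([cv2.resize(w["img"][180:300,310:400,::-1],(450,600),interpolation=cv2.INTER_CUBIC),cv2.resize(s["img"][160:310,300:387,::-1],(348,600),interpolation=cv2.INTER_CUBIC)]))
E
```

```text
[ 0.40974749 -0.30058294  0.07065431] [-1.61375587e-04 -1.28251621e-02  9.99917687e-01  3.28512459e-04] 0.7554255477279906 10.401982069015503 [ 0.22627174  0.30057957 -1.8043055 ]
```

View pics/m3.png

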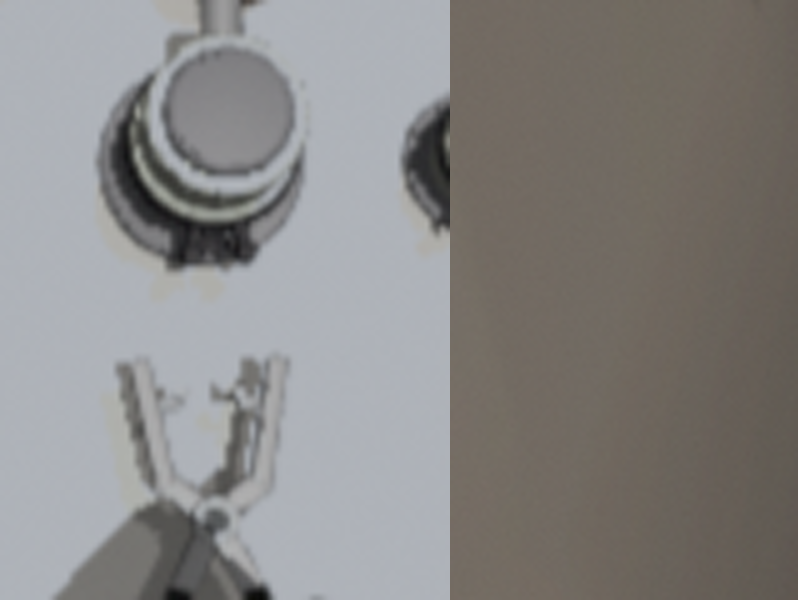

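The top view shows the jaws facing the ears: pivot at (353.4,283), jaw tips at (338,252.4) and (366,251.6), dark ear pins at about (345,231.6) and (359.4,230.4). Refining these numerically.

```bash
python3 - <<'E'
from h import *
w=cam("top");g=w["img"].astype(int).sum(2)//3
print("cols",list(range(340,366)))
for r in range(225,236):print(r,*["%3d"%x for x in g[r,340:366]])
print()
for r in (251,253,255,258,262,266,270):print(r,*["%3d"%x for x in g[r,330:374]])
print(ray(w,353.4,283,.080),ray(w,338,252.4,.076),ray(w,366,251.6,.076),ray(w,345,231.6,.08),ray(w,359.4,230.4,.08))
for z in(.004,.08,.152):print(proj(w,[.6249,-.302,z]))
E
```

```text
cols [340, 341, 342, 343, 344, 345, 346, 347, 348, 349, 350, 351, 352, 353, 354, 355, 356, 357, 358, 359, 360, 361, 362, 363, 364, 365]
225 101  97  66  54  47  42  38  25  34  46  34  39  38  37  31  37  26  50  58  66 115 135 140 141 134 125
226 123 122 105  97  62  47  45  30  46  54  34  41  39  37  41  62  45  49  58  75 125 139 141 133 127 148
227 126 126 124 120  73  48  44  36  53  57  44  45  49  43  46  61  51  39  55  69 117 136 135 128 149 171
228 120 125 125 122  75  49  42  37  49  47  51  53  55  47  43  34  49  32  52  55  88 115 138 152 172 178
229 106 113 108 117  74  47  35  44  52  48  48  60  63  52  46  32  41  28  52  57  63  96 155 173 178 178
230 125 103  89  93  62  42  31  55  62  60  50  76  64  51  55  50  38  28  59  63  73 123 169 178 178 178
231 159 143 122  78  53  40  31  57  66  67  70  95  87  58  58  62  58  48  56  61  93 155 175 178 179 178
232 171 169 156 101  71  59  49  66  73  74  83  95  94  79  78  89 100 110  95  99 142 172 178 178 179 178
233 173 172 167 118  94  88 103 136 142 140 140 140 141 142 120 120 149 159 154 154 172 178 178 179 
[... 956 characters left out ...]
 174 171 149 123 112 107 161 169 165 138 156 162 169 177 179 179 178 176 176 178 179 178 174 169 115  90 113 126 161 117 145 166 164 146 172 178 179 178 179 179 179 178
266 179 175 174 173 169 119  88  86 110 164 169 163 148 171 178 178 178 178 178 178 176 176 176 175 169 119  87  88 109 120 130 125 165 167 159 165 176 179 179 179 179 179 178 178
270 179 179 175 175 174 170 122 112 109 125 166 169 161 152 173 178 179 178 178 179 178 178 178 176 169 115  89 107 122 163 119 160 170 164 145 171 178 179 179 179 178 179 178 178
[ 0.4815 -0.3007  0.08  ] [ 0.5393 -0.2721  0.076 ] [ 0.5408 -0.3264  0.076 ] [ 0.5792 -0.286   0.08  ] [ 0.5815 -0.3141  0.08  ]
[350.  213.4]
[352.8 208.3]
[356.  202.7]
```

Jaws and mouth line up to about 1 mm: mouth middle y ≈ -0.300, step middle y ≈ -0.2995. Contact is expected about 44 mm ahead. I'll advance 36 mm, lowering 3 mm, then creep.

>>> arm_command(commands=[-0.005,0,0.003,0,0,0,0.75,-0.015,0,0.003,0,0,0,0.75,-0.024,-0.001,0.003,0,0,0,0.75,-0.03,-0.001,0.003,0,0,0,0.75,-0.034,-0.001,0.003,0,0,0,0.75,-0.036,-0.001,0.003,0,0,0,0.75,-0.036,-0.001,0.003,0,0,0,0.75])

```text
t: 6.0
eef_pos: [0.4458, -0.3013, 0.0677]
tool_rot: [-0.0, -0.013, 1.0, 0.0]
contact_force: [-0.1, -0.0, -2.8]
gripper_width: 0.751
grasp_force: 10.4
```

```bash
python3 - <<'E'
from h import *
o=get_obs();print(o["eef_pos"],o["tool_rot"],o["gripper_width"],o["grasp_force"],o["contact_force"])
w=cam("top")
cv2.imwrite("pics/m4.png",cv2.resize(w["img"][205:280,315:390,::-1],(600,600),interpolation=cv2.INTER_CUBIC))
E
```

```text
[ 0.44577092 -0.30125122  0.06773674] [-6.11295966e-05 -1.27934644e-02  9.99918158e-01  1.99875459e-05] 0.7506160163144577 10.403069257736206 [-0.13075694 -0.01342711 -2.79822552]
```

View pics/m4.png

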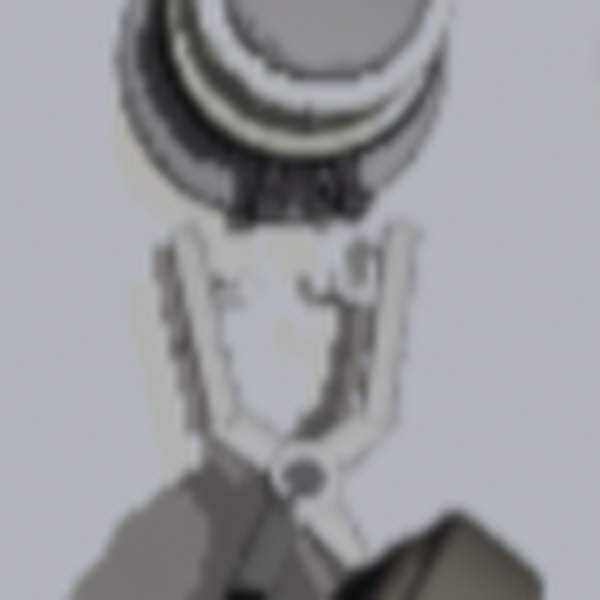

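The view shows tips at (188,228) and (402,228) about to straddle the ears (outer sides at 228 and 365). Mid-lines agree at 295 and 296. Creeping on by force.

>>> arm_command(commands=[-0.001,0,0,0,0,0,0.75,-0.002,0,0,0,0,0,0.75,-0.003,0,0,0,0,0,0.75,-0.004,0,0,0,0,0,0.75,-0.005,0,0,0,0,0,0.75,-0.005,0,0,0,0,0,0.75])

```text
t: 6.65
eef_pos: [0.4509, -0.3012, 0.0678]
tool_rot: [0.0, -0.013, 1.0, -0.0]
contact_force: [0.4, 0.0, -1.2]
gripper_width: 0.753
grasp_force: 10.4
```

>>> arm_command(commands=[-0.0005,0,0,0,0,0,0.75,-0.001,0,0,0,0,0,0.75,-0.001,0,0,0,0,0,0.75])

```text
t: 6.95
eef_pos: [0.4517, -0.3011, 0.0678]
tool_rot: [0.0, -0.013, 1.0, 0.0]
contact_force: [-1.2, -0.4, -1.8]
gripper_width: 0.752
grasp_force: 10.4
```

>>> arm_command(commands=[-0.0005,0,0,0,0,0,0.75,-0.001,0,0,0,0,0,0.75,-0.001,0,0,0,0,0,0.75])

```text
t: 7.25
eef_pos: [0.4527, -0.3011, 0.0678]
tool_rot: [0.0, -0.013, 1.0, -0.0]
contact_force: [0.1, -0.2, -1.1]
gripper_width: 0.755
grasp_force: 10.4
```

>>> arm_command(commands=[-0.0005,0,0,0,0,0,0.75,-0.001,0,0,0,0,0,0.75,-0.001,0,0,0,0,0,0.75])

```text
t: 7.55
eef_pos: [0.4538, -0.3011, 0.0678]
tool_rot: [0.0, -0.013, 1.0, -0.0]
contact_force: [0.5, 0.7, -1.4]
gripper_width: 0.755
grasp_force: 10.4
```

>>> arm_command(commands=[-0.0005,0,0,0,0,0,0.75,-0.001,0,0,0,0,0,0.75,-0.001,0,0,0,0,0,0.75])

```text
t: 7.85
eef_pos: [0.4547, -0.3011, 0.0678]
tool_rot: [0.0, -0.013, 1.0, 0.0]
contact_force: [0.3, -0.6, -1.3]
gripper_width: 0.751
grasp_force: 10.4
```

>>> arm_command(commands=[-0.0005,0,0,0,0,0,0.75,-0.001,0,0,0,0,0,0.75,-0.001,0,0,0,0,0,0.75])

```text
t: 8.15
eef_pos: [0.4557, -0.301, 0.0678]
tool_rot: [0.0, -0.013, 1.0, -0.0]
contact_force: [0.6, -0.2, -1.1]
gripper_width: 0.755
grasp_force: 10.4
```

>>> arm_command(commands=[-0.0005,0,0,0,0,0,0.75,-0.001,0,0,0,0,0,0.75,-0.001,0,0,0,0,0,0.75])

```text
t: 8.45
eef_pos: [0.4567, -0.301, 0.0678]
tool_rot: [0.0, -0.013, 1.0, 0.0]
contact_force: [-0.3, 1.1, -1.4]
gripper_width: 0.752
grasp_force: 10.4
```

```bash
python3 - <<'E'
from h import *
o=get_obs();print(o["eef_pos"],o["contact_force"],o["torque"])
w=cam("top")
cv2.imwrite("pics/m5.png",cv2.resize(w["img"][205:270,325:380,::-1],(507,600),interpolation=cv2.INTER_CUBIC))
E
```

```text
[ 0.45672366 -0.30099776  0.0678044 ] [-0.32087223  1.11377863 -1.36853741] [ 0.00049593 -0.02103701 -0.01069268]
```

View pics/m5.png

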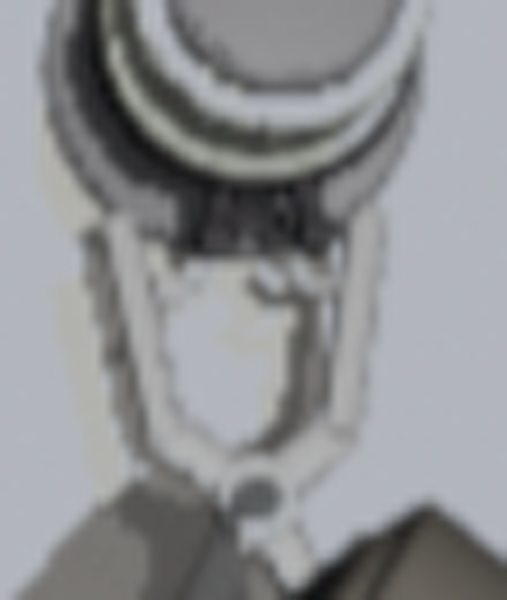

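The steps (at about (175,275) and (290,280)) sit just short of the pins' fronts at row ~255. The ears lie inside the jaws. Creep on.

>>> arm_command(commands=[-0.0005,0,0,0,0,0,0.75,-0.001,0,0,0,0,0,0.75,-0.001,0,0,0,0,0,0.75])

```text
t: 8.8
eef_pos: [0.4577, -0.301, 0.0678]
tool_rot: [0.0, -0.013, 1.0, 0.0]
contact_force: [-0.3, -0.2, -1.3]
gripper_width: 0.749
grasp_force: 10.4
```

>>> arm_command(commands=[-0.0005,0,0,0,0,0,0.75,-0.001,0,0,0,0,0,0.75,-0.001,0,0,0,0,0,0.75])

```text
t: 9.1
eef_pos: [0.4588, -0.3009, 0.0678]
tool_rot: [0.0, -0.013, 1.0, -0.0]
contact_force: [0.4, -0.0, -0.3]
gripper_width: 0.752
grasp_force: 10.4
```

>>> arm_command(commands=[-0.0005,0,0,0,0,0,0.75,-0.001,0,0,0,0,0,0.75,-0.001,0,0,0,0,0,0.75])

```text
t: 9.4
eef_pos: [0.4596, -0.3009, 0.0678]
tool_rot: [-0.0, -0.013, 1.0, 0.0]
contact_force: [-0.1, 0.5, -1.0]
gripper_width: 0.75
grasp_force: 10.4
```

>>> arm_command(commands=[-0.0005,0,0,0,0,0,0.75,-0.001,0,0,0,0,0,0.75,-0.001,0,0,0,0,0,0.75])

```text
t: 9.7
eef_pos: [0.4601, -0.3006, 0.0676]
tool_rot: [-0.001, -0.013, 1.0, 0.0]
contact_force: [-2.0, 0.9, -1.2]
gripper_width: 0.751
grasp_force: 10.7
```

>>> arm_command(commands=[-0.0005,0,0,0,0,0,0.75,-0.001,0,0,0,0,0,0.75,-0.001,0,0,0,0,0,0.75])

```text
t: 10.0
eef_pos: [0.461, -0.3004, 0.0675]
tool_rot: [-0.001, -0.013, 1.0, 0.0]
contact_force: [-3.4, 1.8, -2.5]
gripper_width: 0.746
grasp_force: 10.9
```

```bash
python3 - <<'E'
from h import *
o=get_obs();print(o["eef_pos"],o["contact_force"],o["torque"])
w=cam("top");g=w["img"].astype(int).sum(2)//3
for r in range(226,242):print(r,*["%3d"%x for x in g[r,334:370]])
d=g[250:264,345:361];print(d)
print(ray(w,352,233,.06),ray(w,352,233,.08),proj(w,[.53,-.301,.08]),proj(w,[.53,-.301,.075]))
E
```

```text
[ 0.46095454 -0.30039134  0.06750324] [-3.38974264  1.79962583 -2.46420354] [0.42036032 0.86463613 0.19078914]
226 148 109 142 154 151 123 125 124 109 100  65  49  45  32  48  56  37  42  42  40  42  65  47  45  58  64 102 133 122 161 166 161 157 177 182 182
227 167 126 147 165 164 135 128 129 128 122  75  50  45  38  54  58  47  49  50  45  49  63  53  35  56  51  70 106 115 162 166 161 161 178 182 182
228 141 111 125 163 165 143 128 129 128 125  77  51  42  38  52  51  53  58  56  49  45  37  49  31  52  48  53  63 105 163 166 160 159 178 182 183
229  94  86 125 164 165 139 113 116 112 120  76  51  38  47  55  51  50  61  64  54  49  36  47  37  55  60  55  50 107 163 165 160 168 180 182 182
230  88  86 123 165 167 147 106  98  90  95  75  71  50  58  64  63  52  78  68  52  56  61  92  84  71  66  65  64 134 165 165 157 177 181 183 182
231  96  87 104 162 169 163 137 135 119  82 111 136  97  69  69  69  73  98  89  59  62  83 143 144  93  64  67  84 152 169 165 153 176 182 182 182
232 117 102  98 157 169 167 148 141 122  95 129 163 125  85  76  77  85  90  86  69  77  91 161 170 1
[... 1697 characters left out ...]
168 161 170 179]
 [100 110 149 165 173 129 102  98 101 131 171 170 155 165 178 182]
 [107 101 115 168 172 120  94  92  91 109 169 175 167 178 182 183]
 [102  98  89 139 144 102  90  92  94 116 170 176 180 182 183 183]
 [ 86  85  73  85  97  85  92  99 107 149 173 161 177 182 182 183]
 [ 84  84  70  67  81  96 139 150 153 172 171 150 174 181 182 182]
 [ 85  83  73  75  73  95 154 169 165 168 169 161 164 178 180 177]
 [ 84  81  77  86  84  89 125 147 162 168 174 172 163 173 158 141]
 [ 84  74  81  90  90  92  98 110 157 174 177 175 167 150 107  65]
 [ 80  74  87  91  92  94  93 100 128 169 177 174 149  99  49  28]]
[ 0.5782 -0.3011  0.06  ] [ 0.5765 -0.2996  0.08  ] [353.1 257.2] [352.9 257.3]
```

Contact at TCP x ≈ 0.460, with the step pegs (345,232) and (356.5,232) on the pins. They sit about 1 px left of the pins, matching the +1.8 N side force, so I'll shift 1.5 mm right.

>>> arm_command(commands=[0,-0.0008,0,0,0,0,0.75,0,-0.0015,0,0,0,0,0.75,0,-0.0015,0,0,0,0,0.75])

```text
t: 10.35
eef_pos: [0.461, -0.3012, 0.0674]
tool_rot: [-0.001, -0.013, 1.0, 0.001]
contact_force: [-3.8, 3.9, -0.8]
gripper_width: 0.752
grasp_force: 10.6
```

>>> arm_command(commands=[0.001,0,0,0,0,0,0.75,0.002,0,0,0,0,0,0.75,0.002,0,0,0,0,0,0.75])

```text
t: 10.65
eef_pos: [0.4603, -0.3022, 0.068]
tool_rot: [0.0, -0.013, 1.0, -0.0]
contact_force: [-1.2, 3.7, -1.5]
gripper_width: 0.754
grasp_force: 9.7
```

```bash
python3 - <<'E'
from h import *
o=get_obs();print(o["eef_pos"],o["contact_force"],o["torque"])
w=cam("top");g=w["img"].astype(int).sum(2)//3
print("   ",*["%3d"%x for x in range(334,370)])
for r in range(222,238):print(r,*["%3d"%x for x in g[r,334:370]])
E
```

```text
[ 0.46026187 -0.30224234  0.06795343] [-1.16594749  3.65210867 -1.52084545] [0.63296344 0.28621837 0.35632521]
    334 335 336 337 338 339 340 341 342 343 344 345 346 347 348 349 350 351 352 353 354 355 356 357 358 359 360 361 362 363 364 365 366 367 368 369
222 120 126 106  69  51  47  39  31  26  31  58  94 132 139 142 152 153 147 142 142 146 152 152 148 146 139 127  95  66  75 115 138 139 134 159 179
223 115 125 124 105  70  50  46  42  38  29  30  40  61  76 104 127 140 143 142 141 142 142 136 121 100  72  63  73 107 118 137 141 131 145 174 182
224 101 106 124 123 105  71  59  56  47  40  40  29  28  30  44  63  75  81  82  80  79  77  65  66  60  49  91 116 134 133 138 131 119 162 179 182
225 106  88 118 120 118 106 103  99  70  57  49  42  40  27  35  45  33  40  38  36  30  39  30  55  59  66 116 136 127 137 148 142 135 173 182 182
226 148 106 127 130 140 129 127 125 108 100  65  49  44  34  47  55  37  45  42  40  43  65  48  47  58  65 101 131 112 151 163 160 151 176 182 183
227 167 124 130 150 161 138 129 130 128 123  77  50  47  38  53  58  45  51  50  46  47  64  57  38  
[... 826 characters left out ...]
 119 134 161 153 148 146 144 139  98  78  92 101  95 136 161 145 138 141 112 156 170 167 153 176 182 182 182
234 121 113 111 127 166 168 149 131 147 151 160 161 151 173 177 174 169 120  91 108 112  94 107 133 143 145 146 110 160 170 166 151 176 182 182 182
235 124 114 114 111 162 170 163 133 143 152 155 160 166 179 178 176 173 151 112 102 114 100  97 102 113 121 149 115 162 170 163 152 176 182 181 182
236 152 125 115 104 157 171 166 139 146 156 158 165 175 180 178 176 176 172 150 118 145 148 142 105 102 120 154 126 164 169 162 154 176 182 182 183
237 171 134 117 102 149 169 168 153 167 174 175 178 178 181 180 179 177 176 172 157 169 173 166 115  92 116 146 135 167 169 160 158 178 182 183 182
```

The side force remains after backing off, so the right peg has slipped beside the inner side of the right pin. That also explains the extra ~5 mm of depth. Back off, shift right, retry.

>>> arm_command(commands=[0.002,0.001,0,0,0,0,0.75,0.004,0.001,0,0,0,0,0.75,0.006,0.001,0,0,0,0,0.75,0.008,0,0,0,0,0,0.75,0.01,0,0,0,0,0,0.75,0.01,-0.0015,0,0,0,0,0.75,0.01,-0.0015,0,0,0,0,0.75])

```text
t: 11.4
eef_pos: [0.4498, -0.3046, 0.0679]
tool_rot: [0.0, -0.013, 1.0, -0.0]
contact_force: [-0.3, 0.3, -0.6]
gripper_width: 0.753
grasp_force: 10.4
```

```bash
python3 - <<'E'
from h import *
o=get_obs();print(o["eef_pos"],o["contact_force"],o["torque"],o["gripper_width"])
w=cam("top");g=w["img"].astype(int).sum(2)//3
print("   ",*["%3d"%x for x in range(334,370)])
for r in range(224,244):print(r,*["%3d"%x for x in g[r,334:370]])
for r in range(252,266):print(r,*["%3d"%x for x in g[r,342:364]])
E
```

```text
[ 0.44975888 -0.30456143  0.06788208] [-0.30827455  0.29460925 -0.61982618] [-0.07273308  0.08539423  0.02644237] 0.753428131936431
    334 335 336 337 338 339 340 341 342 343 344 345 346 347 348 349 350 351 352 353 354 355 356 357 358 359 360 361 362 363 364 365 366 367 368 369
224 101 107 123 124 104  70  57  56  49  41  38  32  28  31  44  63  74  80  81  78  80  77  66  63  58  48  91 116 137 141 142 135 123 161 178 181
225 106  87 116 127 125 108 103  98  69  57  48  43  38  28  34  45  33  39  38  36  33  38  30  51  60  67 118 138 144 143 137 128 150 174 181 181
226 147 103 102 120 128 127 126 124 108  99  64  47  46  33  48  56  36  43  41  39  42  64  49  49  59  78 126 142 144 136 129 151 175 180 182 181
227 170 147 105 100 118 126 129 129 127 122  75  49  47  37  54  58  45  49  49  45  48  63  54  40  58  71 120 139 138 130 152 175 181 181 181 181
228 175 171 146 104 101 112 123 128 127 125  76  50  42  39  51  50  51  56  56  50  45  36  52  34  53  58  89 118 140 155 175 181 181 182 181 181
229 175 175 171 148 125 104 108 116 112 119  75  47  37  44  53  51  50  60  62 
[... 2727 characters left out ...]
 169 154 152 149 146 148 159 167 173 175 175 167 161 169
259 124 115 106 126 151 170 176 176 164 168 170 154 149 159 170 171 166 173 168 153 164 177
260 114 113 114 108 115 140 165 173 162 172 152 118 109 127 150 171 164 164 160 162 177 181
261  90 100 112 112 109 109 130 145 164 173 123  96  90  94 119 169 170 160 168 178 181 181
262  84  88  98 102 101  99  91  90 142 166 120  94  91  91 110 168 176 172 178 181 182 182
263  83  84  86  87  86  87  82  68 100 137 103  92  92  97 128 172 175 180 182 181 182 182
264  85  85  84  84  84  85  83  70  78  96  86  84  97 118 157 175 170 178 181 181 181 181
265  85  84  84  84  84  85  82  69  68  80  88  94 141 157 174 172 166 177 181 182 182 182
```

>>> arm_command(commands=[-0.001,0,0,0,0,0,0.75,-0.002,0,0,0,0,0,0.75,-0.003,0,0,0,0,0,0.75,-0.003,0,0,0,0,0,0.75])

```text
t: 11.85
eef_pos: [0.453, -0.304, 0.0678]
tool_rot: [0.0, -0.013, 1.0, 0.0]
contact_force: [-0.4, -0.6, -0.8]
gripper_width: 0.755
grasp_force: 10.4
```

>>> arm_command(commands=[-0.0005,0,0,0,0,0,0.75,-0.001,0,0,0,0,0,0.75,-0.0015,0,0,0,0,0,0.75,-0.0015,0,0,0,0,0,0.75])

```text
t: 12.25
eef_pos: [0.4543, -0.3041, 0.0678]
tool_rot: [0.0, -0.013, 1.0, -0.0]
contact_force: [0.2, -0.4, -0.4]
gripper_width: 0.752
grasp_force: 10.4
```

>>> arm_command(commands=[-0.0005,0,0,0,0,0,0.75,-0.001,0,0,0,0,0,0.75,-0.001,0,0,0,0,0,0.75])

```text
t: 12.55
eef_pos: [0.4553, -0.3041, 0.0678]
tool_rot: [0.0, -0.013, 1.0, -0.0]
contact_force: [-0.4, -0.5, -1.9]
gripper_width: 0.754
grasp_force: 10.4
```

>>> arm_command(commands=[-0.0005,0,0,0,0,0,0.75,-0.001,0,0,0,0,0,0.75,-0.001,0,0,0,0,0,0.75])

```text
t: 12.85
eef_pos: [0.4563, -0.304, 0.0678]
tool_rot: [0.0, -0.013, 1.0, -0.0]
contact_force: [0.3, -0.7, -1.4]
gripper_width: 0.751
grasp_force: 10.4
```

>>> arm_command(commands=[-0.0005,0,0,0,0,0,0.75,-0.001,0,0,0,0,0,0.75,-0.001,0,0,0,0,0,0.75])

```text
t: 13.15
eef_pos: [0.4573, -0.304, 0.0678]
tool_rot: [0.0, -0.013, 1.0, -0.0]
contact_force: [-1.1, 0.5, -1.0]
gripper_width: 0.749
grasp_force: 10.4
```

>>> arm_command(commands=[-0.0005,0,0,0,0,0,0.75,-0.001,0,0,0,0,0,0.75,-0.001,0,0,0,0,0,0.75])

```text
t: 13.45
eef_pos: [0.4583, -0.304, 0.0678]
tool_rot: [-0.0, -0.013, 1.0, 0.0]
contact_force: [-0.4, -0.3, -0.7]
gripper_width: 0.751
grasp_force: 10.4
```

>>> arm_command(commands=[-0.0005,0,0,0,0,0,0.75,-0.001,0,0,0,0,0,0.75,-0.001,0,0,0,0,0,0.75])

```text
t: 13.75
eef_pos: [0.4584, -0.3039, 0.0676]
tool_rot: [-0.001, -0.013, 1.0, 0.0]
contact_force: [-2.7, -0.5, -0.6]
gripper_width: 0.751
grasp_force: 11.2
```

```bash
python3 - <<'E'
from h import *
o=get_obs();print(o["eef_pos"],o["contact_force"],o["torque"])
w=cam("top")
cv2.imwrite("pics/m6.png",cv2.resize(w["img"][215:265,330:375,::-1],(540,600),interpolation=cv2.INTER_CUBIC))
E
```

```text
[ 0.45843686 -0.30390809  0.067576  ] [-2.7038198  -0.50563845 -0.5924116 ] [-0.03130261  0.57135781 -0.06382878]
```

View pics/m6.png

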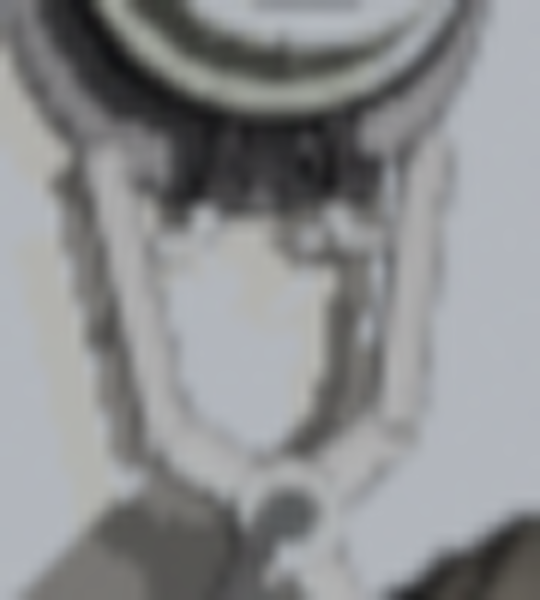

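The picture shows both pegs, at (205,215) and (333,215), against the pins. Jaw mid ≈266 and pin mid ≈273 (12 px per image pixel), so it is centred with no side force. Now the squeeze.

>>> arm_command(commands=[0,0,0,0,0,0,0.73,0,0,0,0,0,0,0.71,0,0,-0.0005,0,0,0,0.69,0,0,-0.0005,0,0,0,0.67,0,0,-0.0005,0,0,0,0.67], force=24)

```text
t: 14.3
eef_pos: [0.4569, -0.3034, 0.0677]
tool_rot: [-0.002, -0.013, 1.0, 0.001]
contact_force: [-6.8, 0.6, 0.3]
gripper_width: 0.674
grasp_force: 17.6
```

>>> arm_command(commands=[0.0006,0,0,0,0,0,0.67,0.0012,0,0,0,0,0,0.67,0.0012,0,0,0,0,0,0.67])

```text
t: 14.6
eef_pos: [0.4568, -0.3037, 0.068]
tool_rot: [-0.001, -0.013, 1.0, 0.0]
contact_force: [-5.1, 1.1, -1.1]
gripper_width: 0.672
grasp_force: 15.6
```

>>> arm_command(commands=[0.0005,0,0,0,0,0,0.66,0.0008,0,-0.0003,0,0,0,0.65,0.0008,0,-0.0003,0,0,0,0.65], force=26)

```text
t: 14.9
eef_pos: [0.456, -0.3042, 0.0684]
tool_rot: [-0.001, -0.012, 1.0, 0.0]
contact_force: [-5.8, 0.6, -0.2]
gripper_width: 0.651
grasp_force: 15.0
```

>>> arm_command(commands=[0.0008,0,0,0,0,0,0.64,0.0015,0,0,0,0,0,0.63,0.0015,0,0,0,0,0,0.63], force=28)

```text
t: 15.2
eef_pos: [0.4554, -0.3045, 0.0686]
tool_rot: [-0.0, -0.012, 1.0, -0.0]
contact_force: [-3.8, -0.7, -0.8]
gripper_width: 0.633
grasp_force: 13.9
```

>>> arm_command(commands=[0.0003,0,0,0,0,0,0.62,0.0005,0,0,0,0,0,0.61,0.0005,0,0,0,0,0,0.61], force=30)

```text
t: 15.5
eef_pos: [0.455, -0.3049, 0.0688]
tool_rot: [0.0, -0.012, 1.0, -0.0]
contact_force: [-4.5, -1.4, -0.1]
gripper_width: 0.613
grasp_force: 13.6
```

>>> arm_command(commands=[0.0003,0,0,0,0,0,0.6,0.0003,0,0,0,0,0,0.595,0.0003,0,0,0,0,0,0.595], force=30)

```text
t: 15.8
eef_pos: [0.455, -0.3051, 0.0689]
tool_rot: [0.0, -0.012, 1.0, -0.001]
contact_force: [-3.9, -3.6, -1.0]
gripper_width: 0.597
grasp_force: 14.0
```

>>> arm_command(commands=[0,-0.0006,0,0,0,0,0.59,0.0002,-0.0012,0,0,0,0,0.585,0.0002,-0.0012,0,0,0,0,0.585], force=30)

```text
t: 16.1
eef_pos: [0.4551, -0.3058, 0.0688]
tool_rot: [0.0, -0.012, 1.0, -0.0]
contact_force: [-3.5, -3.4, -0.8]
gripper_width: 0.587
grasp_force: 13.2
```

>>> arm_command(commands=[0,-0.0008,0,0,0,0,0.58,0.0002,-0.0015,0,0,0,0,0.575,0.0002,-0.0015,0,0,0,0,0.575], force=30)

```text
t: 16.4
eef_pos: [0.4553, -0.3066, 0.0687]
tool_rot: [0.001, -0.013, 1.0, -0.0]
contact_force: [-0.4, -2.3, -0.6]
gripper_width: 0.576
grasp_force: 12.6
```

>>> arm_command(commands=[0,-0.0003,0,0,0,0,0.57,0,-0.0005,0,0,0,0,0.565,0,-0.0005,0,0,0,0,0.565], force=30)

```text
t: 16.7
eef_pos: [0.4552, -0.3071, 0.0687]
tool_rot: [0.0, -0.013, 1.0, -0.0]
contact_force: [0.1, -1.6, -1.0]
gripper_width: 0.568
grasp_force: 12.5
```

>>> arm_command(commands=[0,0,0,0,0,0,0.56,0,0,0,0,0,0,0.555,0,0,0,0,0,0,0.555], force=30)

```text
t: 17.0
eef_pos: [0.4549, -0.3073, 0.0687]
tool_rot: [0.0, -0.013, 1.0, -0.0]
contact_force: [0.8, -2.0, -1.3]
gripper_width: 0.557
grasp_force: 12.6
```

```bash
python3 - <<'E'
from h import *
w=cam("top");g=w["img"].astype(int).sum(2)//3
print("   ",*["%3d"%x for x in range(334,372)])
for r in range(221,262):print(r,*["%3d"%x for x in g[r,334:372]])
E
```

```text
334 335 336 337 338 339 340 341 342 343 344 345 346 347 348 349 350 351 352 353 354 355 356 357 358 359 360 361 362 363 364 365 366 367 368 369 370 371
221 122 121  77  50  46  38  31  21  44  74 121 144 156 146 129 123 112  95  83  82  94 107 109 124 139 151 160 148 113  77  78 115 136 135 136 173 182 182
222 120 125 105  70  50  46  42  31  26  33  60  94 131 138 142 151 152 146 142 142 146 151 152 148 146 139 127  94  66  76 115 137 138 134 159 178 182 182
223 115 125 125 105  70  50  46  44  40  28  29  40  62  76 105 126 138 141 142 141 142 142 137 120  98  72  62  72 104 118 137 140 132 144 174 181 182 182
224 101 107 123 124 104  70  58  55  50  43  46  34  30  31  45  64  75  79  81  78  80  76  66  61  58  47  93 114 127 131 138 135 123 161 179 182 182 182
225 106  86 118 128 125 108 103  99  80  82  86  58  40  29  34  46  34  39  39  36  32  33  27  51  60  67 113 124 147 148 146 127 149 176 181 182 182 182
226 147 104 102 119 127 125 123 116 136 143 139  88  50  32  48  54  35  44  42  39  38  48  41  50  60  65  94 111 163 166 158 142 172 181 182 182 182 182
227 171 147 
[... 4747 characters left out ...]
 118  95  92  94 123 170 173 179 182 182 182 182 182 182 182 182 182 182 182
258 182 182 182 180 177 175 153 145 142 109  91  94  97 101 102  99  93 164 165 116  93  92  92 115 170 175 181 182 182 182 182 182 182 182 182 182 182 182
259 182 182 182 182 180 173 131 102  95  87  84  86  83  86  86  84  81 141 167 121 100 100 104 127 170 167 179 181 182 182 182 182 182 182 182 182 182 182
260 182 182 182 182 179 159 125 105  91  85  83  85  85  86  85  84  76  91 139 143 135 138 150 159 173 164 178 181 182 182 182 182 182 182 182 182 182 182
261 182 182 182 178 160 132 118 114 104  90  85  85  84  85  83  84  78  67  94 138 160 167 175 177 169 164 178 182 182 182 182 182 182 182 182 182 182 182
```

Both jaws are now just reaching the pins: inner edges at columns 345.5 and 361.3, with pins at about 345 to 361. The squeeze proper starts here.

>>> arm_command(commands=[0,0,0,0,0,0,0.545,0,0,0,0,0,0,0.535,0,0,0,0,0,0,0.535], force=26)

```text
t: 17.35
eef_pos: [0.4545, -0.3074, 0.0686]
tool_rot: [-0.0, -0.013, 1.0, -0.0]
contact_force: [-0.7, -2.5, -0.7]
gripper_width: 0.533
grasp_force: 16.1
```

>>> arm_command(commands=[0,0,0,0,0,0,0.525,0,0,0,0,0,0,0.515,0,0,0,0,0,0,0.515], force=28)

```text
t: 17.65
eef_pos: [0.4541, -0.3073, 0.0685]
tool_rot: [-0.0, -0.013, 1.0, 0.0]
contact_force: [-2.6, -1.8, 0.1]
gripper_width: 0.523
grasp_force: 24.0
```

>>> arm_command(commands=[0,0,0,0,0,0,0.515,0,0,0,0,0,0,0.51,0,0,0,0,0,0,0.51], force=30)

```text
t: 17.95
eef_pos: [0.4541, -0.3072, 0.0685]
tool_rot: [-0.0, -0.013, 1.0, 0.0]
contact_force: [-3.4, -1.7, 0.2]
gripper_width: 0.514
grasp_force: 26.2
```

>>> arm_command(commands=[0,0,0,0,0,0,0.5,0,0,0,0,0,0,0.495,0,0,0,0,0,0,0.495], force=32)

```text
t: 18.25
eef_pos: [0.4538, -0.3071, 0.0684]
tool_rot: [-0.001, -0.013, 1.0, 0.0]
contact_force: [-4.8, -1.0, 1.2]
gripper_width: 0.503
grasp_force: 31.0
```

>>> arm_command(commands=[0.0005,0,0,0,0,0,0.49,0.0005,0,0,0,0,0,0.485,0.0005,0,0,0,0,0,0.485], force=33)

```text
t: 18.55
eef_pos: [0.4535, -0.3069, 0.0684]
tool_rot: [-0.001, -0.013, 1.0, 0.0]
contact_force: [-5.8, -0.1, -0.8]
gripper_width: 0.492
grasp_force: 32.1
```

>>> arm_command(commands=[0.0003,0,0,0,0,0,0.48,0.0003,0,0,0,0,0,0.475,0.0003,0,0,0,0,0,0.475], force=34)

```text
t: 18.85
eef_pos: [0.4535, -0.307, 0.0685]
tool_rot: [-0.0, -0.013, 1.0, 0.0]
contact_force: [-5.1, -0.8, 0.5]
gripper_width: 0.482
grasp_force: 30.0
```

Past the peak: the resistance is falling. Go on.

>>> arm_command(commands=[0.0005,0,0,0,0,0,0.47,0.0005,0,0,0,0,0,0.465,0.0005,0,0,0,0,0,0.465])

```text
t: 19.15
eef_pos: [0.4532, -0.3069, 0.0685]
tool_rot: [-0.0, -0.013, 1.0, 0.0]
contact_force: [-4.1, -0.5, 0.1]
gripper_width: 0.471
grasp_force: 30.1
```

>>> arm_command(commands=[0.0003,0,0,0,0,0,0.46,0.0005,0,0,0,0,0,0.455,0.0005,0,0,0,0,0,0.455])

```text
t: 19.45
eef_pos: [0.4529, -0.3069, 0.0686]
tool_rot: [0.0, -0.013, 1.0, 0.0]
contact_force: [-4.5, 2.0, 0.4]
gripper_width: 0.464
grasp_force: 29.9
```

>>> arm_command(commands=[0.0003,0,0,0,0,0,0.45,0.0003,0,0,0,0,0,0.445,0.0003,0,0,0,0,0,0.445])

```text
t: 19.75
eef_pos: [0.4529, -0.307, 0.0686]
tool_rot: [0.0, -0.013, 1.0, 0.0]
contact_force: [-2.2, 2.9, -1.0]
gripper_width: 0.454
grasp_force: 26.8
```

>>> arm_command(commands=[0,0.0003,0,0,0,0,0.44,0,0.0003,0,0,0,0,0.435,0,0.0003,0,0,0,0,0.435])

```text
t: 20.05
eef_pos: [0.4527, -0.3068, 0.0686]
tool_rot: [0.0, -0.013, 1.0, 0.0]
contact_force: [-3.2, 3.1, -0.0]
gripper_width: 0.442
grasp_force: 23.7
```

>>> arm_command(commands=[0,0.0003,0,0,0,0,0.43,0,0.0003,0,0,0,0,0.425,0,0.0003,0,0,0,0,0.425])

```text
t: 20.35
eef_pos: [0.4525, -0.3066, 0.0686]
tool_rot: [-0.0, -0.013, 1.0, 0.0]
contact_force: [-2.8, 2.1, 0.2]
gripper_width: 0.429
grasp_force: 20.5
```

>>> arm_command(commands=[0,0,0,0,0,0,0.42,0,0,0,0,0,0,0.415,0,0,0,0,0,0,0.415])

```text
t: 20.65
eef_pos: [0.4522, -0.3067, 0.0685]
tool_rot: [-0.0, -0.013, 1.0, 0.0]
contact_force: [-3.9, 1.9, 0.7]
gripper_width: 0.418
grasp_force: 20.1
```

>>> arm_command(commands=[0,0,0,0,0,0,0.41,0,0,0,0,0,0,0.405,0,0,0,0,0,0,0.405])

```text
t: 20.95
eef_pos: [0.4517, -0.3071, 0.0684]
tool_rot: [-0.0, -0.012, 1.0, -0.0]
contact_force: [-4.9, 0.7, -0.1]
gripper_width: 0.412
grasp_force: 13.1
```

>>> arm_command(commands=[0.0007,0,0,0,0,0,0.405,0.001,0,0,0,0,0,0.405,0.001,0,0,0,0,0,0.42,0.001,0,0,0,0,0,0.44,0.001,0,0,0,0,0,0.46,0.001,0,0,0,0,0,0.47,0.001,0,0,0,0,0,0.47])

```text
t: 21.65
eef_pos: [0.4517, -0.3066, 0.0686]
tool_rot: [0.0, -0.013, 1.0, -0.0]
contact_force: [-2.3, 3.0, -1.2]
gripper_width: 0.471
grasp_force: 12.0
```

Resistance at the same opening is now 12 N against 30 N before, so the clip is shut and stays. Open and draw off.

>>> arm_command(commands=[0.001,0,0,0,0,0,0.5,0.002,0,0,0,0,0,0.54,0.003,0,0,0,0,0,0.58,0.003,0,0,0,0,0,0.62,0.003,0,0,0,0,0,0.66,0.003,0,0,0,0,0,0.7,0.003,0,0,0,0,0,0.74,0.003,0,0,0,0,0,0.74], force=20)

```text
t: 22.45
eef_pos: [0.4485, -0.3068, 0.0686]
tool_rot: [0.0, -0.013, 1.0, -0.0]
contact_force: [0.2, 1.0, -1.1]
gripper_width: 0.735
grasp_force: 10.4
```

>>> arm_command(commands=[0.005,0,0,0,0,0,0.74,0.01,0,0,0,0,0,0.74,0.015,0,0,0,0,0,0.74,0.02,0,0,0,0,0,0.74,0.026,0,0,0,0,0,0.74,0.032,0,0,0,0,0,0.74,0.032,0,0,0,0,0,0.74])

```text
t: 23.15
eef_pos: [0.4152, -0.3077, 0.0686]
tool_rot: [-0.0, -0.012, 1.0, 0.0]
contact_force: [0.7, -0.2, -1.4]
gripper_width: 0.738
grasp_force: 10.5
```

```bash
python3 - <<'E'
from h import *
o=get_obs();print(o["eef_pos"],o["contact_force"],o["gripper_width"],o["grasp_force"])
w=cam("top");g=w["img"].astype(int).sum(2)//3
print("   ",*["%3d"%x for x in range(334,370)])
for r in range(224,252):print(r,*["%3d"%x for x in g[r,334:370]])
E
```

```text
[ 0.4152084  -0.30769925  0.06855245] [ 0.66215494 -0.15830573 -1.36699457] 0.7377606813951536 10.467179864645004
    334 335 336 337 338 339 340 341 342 343 344 345 346 347 348 349 350 351 352 353 354 355 356 357 358 359 360 361 362 363 364 365 366 367 368 369
224  98 104 121 122 103  69  56  53  47  40  39  30  29  30  44  61  73  77  78  80  78  75  66  58  49  51  91 114 134 139 139 133 120 159 176 179
225 104  85 114 124 123 105 100  96  68  56  47  42  41  26  32  45  33  37  30  45  49  47  46  73  91 100 121 136 142 141 135 125 147 173 179 179
226 144 101 100 117 124 124 124 122 105  98  63  47  45  30  47  54  33  34  26  47  60  88  97 110 121 130 134 139 141 134 127 149 172 179 180 179
227 168 145 102  99 115 124 126 127 124 120  73  48  44  37  54  56  34  37  28  57  64 103 120 125 133 140 141 140 135 126 150 172 178 179 179 179
228 172 168 145 102 100 111 121 125 125 123  77  47  40  37  49  46  29  44  34  52  55  93 122 133 140 142 137 128 139 153 172 178 179 179 180 180
229 173 173 168 146 124 101 106 114 109 118  74  47  35  43  53  48  28  41  32  49  47  77 119 13
[... 2605 characters left out ...]
 179 178 180 179 179 179 179 179 179 179 179 179 179 179 179 179 179 177 177 179 179 176 167 164 162 165 176
248 179 179 179 177 176 176 167 167 177 179 179 180 179 179 179 179 179 179 179 179 179 179 179 179 179 177 160 157 173 176 155 154 159 154 154 174
249 178 177 174 160 157 162 146 154 173 178 179 179 179 179 179 179 180 179 179 179 179 179 179 179 180 176 137 125 151 170 129 153 167 162 153 173
250 178 160 151 128 140 157 151 154 164 176 179 179 179 179 180 179 180 179 179 180 180 179 179 179 179 173 134 117 128 165 125 155 168 164 151 173
251 176 141 121 113 135 166 166 158 149 173 179 179 179 179 179 179 179 179 179 180 179 179 179 179 177 157 125 115 124 165 123 157 168 164 149 174
```

The right pin's edge moved from column 361 to 355 (≈10 mm), so the clip is shut. Carry the pliers left and lower them.

>>> arm_command(commands=[0,0.02,0,0,0,0,0.74,0,0.05,0,0,0,0,0.74,0,0.08,0,0,0,0,0.74,-0.01,0.11,0,0,0,0,0.74,-0.02,0.14,0,0,0,0,0.74,-0.03,0.155,0,0,0,0,0.74,-0.035,0.16,0.01,0,0,0,0.74,-0.035,0.16,0.025,0,0,0,0.74])

```text
t: 24.0
eef_pos: [0.4494, -0.1462, 0.0436]
tool_rot: [0.002, -0.014, 1.0, -0.0]
contact_force: [0.0, -0.1, -1.2]
gripper_width: 0.739
grasp_force: 10.5
```

>>> arm_command(commands=[0,0,0.008,0,0,0,0.74,0,0,0.015,0,0,0,0.74,0,0,0.02,0,0,0,0.74,0,0,0.024,0,0,0,0.74,0,0,0.027,0,0,0,0.74,0,0,0.027,0,0,0,0.74])

```text
t: 24.6
eef_pos: [0.4473, -0.1469, 0.0164]
tool_rot: [-0.0, -0.013, 1.0, 0.0]
contact_force: [0.1, 0.3, -1.4]
gripper_width: 0.738
grasp_force: 10.5
```

>>> arm_command(commands=[0,0,0.002,0,0,0,0.74,0,0,0.004,0,0,0,0.74,0,0,0.006,0,0,0,0.74,0,0,0.006,0,0,0,0.74])

```text
t: 25.0
eef_pos: [0.4473, -0.1467, 0.0104]
tool_rot: [-0.0, -0.013, 1.0, 0.0]
contact_force: [-1.2, 0.8, -1.5]
gripper_width: 0.739
grasp_force: 10.5
```

>>> arm_command(commands=[0,0,0.001,0,0,0,0.74,0,0,0.002,0,0,0,0.74,0,0,0.002,0,0,0,0.74])

```text
t: 25.3
eef_pos: [0.4474, -0.1468, 0.0085]
tool_rot: [-0.0, -0.013, 1.0, 0.0]
contact_force: [-0.3, -0.3, -1.9]
gripper_width: 0.742
grasp_force: 10.5
```

>>> arm_command(commands=[0,0,0.001,0,0,0,0.74,0,0,0.002,0,0,0,0.74,0,0,0.002,0,0,0,0.74])

```text
t: 25.6
eef_pos: [0.4478, -0.1468, 0.0071]
tool_rot: [0.0, -0.013, 1.0, 0.0]
contact_force: [-1.4, -0.3, 6.5]
gripper_width: 0.739
grasp_force: 10.3
```

>>> arm_command(commands=[0,0,0.001,0,0,0,0.74,0,0,0.002,0,0,0,0.74,0,0,0.002,0,0,0,0.74])

```text
t: 25.9
eef_pos: [0.4483, -0.1468, 0.0055]
tool_rot: [0.001, -0.013, 1.0, 0.0]
contact_force: [-1.7, 1.5, 12.2]
gripper_width: 0.739
grasp_force: 11.0
```

Landed. Ease up slightly, open, and retreat upwards.

>>> arm_command(commands=[0,0,-0.001,0,0,0,0.74,0,0,-0.0015,0,0,0,0.77,0,0,-0.0015,0,0,0,0.8,0,0,-0.0015,0,0,0,0.9,0,0,-0.0015,0,0,0,1,0,0,-0.0015,0,0,0,1,0,0,-0.0015,0,0,0,1,0,0,-0.0015,0,0,0,1])

```text
t: 26.7
eef_pos: [0.4474, -0.1468, 0.0061]
tool_rot: [-0.0, -0.013, 1.0, 0.0]
contact_force: [-0.1, -0.2, -0.8]
gripper_width: 0.999
grasp_force: 0.0
```

>>> arm_command(commands=[0,0,-0.02,0,0,0,1,0,0,-0.05,0,0,0,1,0,0,-0.1,0,0,0,1,0,0,-0.14,0,0,0,1,0,0,-0.18,0,0,0,1,0,0.04,-0.2,0,0,0,1,0,0.08,-0.2,0,0,0,1,0,0.12,-0.2,0,0,0,1])

```text
t: 27.5
eef_pos: [0.4446, -0.0256, 0.2072]
tool_rot: [0.001, -0.012, 1.0, 0.0]
contact_force: [1.3, 0.5, -0.5]
gripper_width: 1.0
grasp_force: 0.0
```

>>> arm_command(commands=[0,0.05,0,0,0,0,1,0,0.1,0,0,0,0,1,0,0.1,0,0,0,0,1,0,0.1,0,0,0,0,1])

```text
t: 27.9
eef_pos: [0.4415, 0.074, 0.206]
tool_rot: [-0.0, -0.014, 1.0, -0.0]
contact_force: [0.4, -1.1, -0.8]
gripper_width: 0.998
grasp_force: 0.0
```

```bash
python3 - <<'E'
from h import *
o=get_obs();print(o["t"],o["eef_pos"],o["contact_force"],o["gripper_width"])
a=cam("top","pics/end.png");g=a["img"].astype(int).max(2)
m=(g[225:330,230:310]<70).astype(np.uint8)
n,_,s,c=cv2.connectedComponentsWithStats(m)
for x,y in zip(s[1:].tolist(),c[1:]):
    if x[4]>15:print(x,y.round(1)+[230,225],ray(a,*(y+[230,225]),.03))
q=a["img"].astype(int).sum(2)//3
for r in (226,229,231):print(r,*["%3d"%x for x in q[r,340:366]])
E
```

```text
27.9 [0.44149248 0.07402752 0.20598996] [ 0.36956899 -1.05620012 -0.78809084] 0.9977849045493791
[30, 53, 10, 41, 185] [264.5 298.2] [ 0.4504 -0.126   0.03  ]
[51, 52, 12, 40, 179] [287.  296.6] [ 0.4535 -0.1709  0.03  ]
226 124 122 106  97  64  47  44  29  46  54  34  34  24  47  59  88  97 110 123 130 134 140 141 133 128 149
229 105 114 109 118  73  48  36  45  52  46  30  43  33  49  50  76 119 138 139 135 125 124 159 174 178 179
231 159 144 124  78  54  40  30  58  65  64  41  29  38  61  65  66  96 124 148 158 173 177 179 179 179 179
```

```bash
python3 -c "
from station import hand_in
print(hand_in())"
```

```text
the job is handed in; nothing more can be done
None
```

The clip on the larger filter is snapped shut (its moving pin moved in about 10 mm and stayed). The pliers lie open on the worktop, their pivot about 180 mm from the filter, and the job was handed in at about 28 s; the hand-in gave no verdict.

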